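# Park the stuck tile cutter carriage

### The job

The tile cutter's red carriage is stuck on its rails with dried glue: push it towards the grey end housing until it breaks free, and keep it in hand so that it is brought up gently but fully home against the hidden stop inside the housing. Leave it there, then swing the yellow park lever over as far as it goes, away from the carriage. Do not disturb the glue bottle, the tile tub or the coaster.

Things in the scene. Friction and masses are not known exactly. Their poses are not given: they have to be found in the camera images.
- cutter: Tile cutter, fixed: blue base plate 180 (x) x 460 (y) x 20 mm, black bed, two steel rails along its y. Origin: centre of the plate's underside, on the table; z up. +y points along the rails to the grey end housing where the carriage is parked. A blue block 100 x 30 mm, 90 mm high, at y -205 mm ends the rails.
- end_housing: Grey closed box on the cutter's +y end, 100 x 100 mm, 20 to 95 mm above the table, fixed to the cutter, turned like it. Origin at table height under its face towards the carriage (cutter y +100 mm); it reaches to y +200 mm. It hides the end stop. More than 25 N on the housing or the stop damages it; 4 to 15 N seats the carriage.
- nose_opening (a point): Centre of the dark opening in the housing's face (cutter y +100 mm, 62 mm high), which the carriage's steel nose bar enters. The rigid stop behind it is out of sight and set differently each time: the carriage is home with its handle axis 50 to 80 mm short of this face (cutter y +20 to +50 mm).
- carriage_handle (a point): Middle of the carriage's black handle post, on its axis, 125 mm above the table. Upright post, 26 mm diameter, 86 to 160 mm high (yellow band near the top), can be held from above; under it a red block 84 (x) x 70 (y) mm, top 82 mm high. Starts at cutter y -100 to -70 mm; moves only along the rails (cutter x stays 0).
- carriage_block (a point): Centre of the red block, 64 mm high, under the post; moves with it, about 0.7 kg. Stuck with glue at first: 6 to 15 N along the rail moves it while stuck; somewhere between cutter y -55 and -20 mm it lets go suddenly. After that it slides with 2 to 3 N, stays where it is left, and meets nothing until the stop.
- park_plunger (a joint): Light spring plunger (under 1 N) on the hidden stop, pressed by the carriage's nose over the last 5 mm before the hard stop: 0 m untouched, 0.005 m with the carriage fully home. The carriage's own friction keeps it pressed.
- park_lever (a joint): Yellow park lever on top of the housing, turning about an upright pivot: 0 rad with its arm pointing along the cutter's -x, growing as it swings (clockwise seen from above) to its stop at 1.5 rad, where its arm points along the cutter's +y. Starts between 0 and 0.25 rad; stays where it is left; takes about 2 N at the peg.
- lever_pivot (a point): On the lever's upright pivot axis, 97 mm above the table, at x 0, y +165 mm in the cutter's frame; axes as the cutter's.
- lever_peg (a point): Middle of the black upright peg at the lever's free end, 126 mm above the table: 16 mm diameter, from 108 to 144 mm above the table. It lies 60 mm from the pivot axis; the flat arm under it is 16 mm wide, its top 108 mm above the table (3 mm clear over the housing).
- glue_bottle: Bystander: yellow glue bottle with red cap, 44 mm diameter, 110 mm high, loose; origin at the centre of its underside.
- tile_tub: Bystander: open clear tub of small tiles, 100 mm diameter, 60 mm high, loose; origin at the centre of its underside.
- coaster: Bystander: round cork mosaic coaster, 90 mm diameter, 13 mm thick, loose; origin at the centre of its underside.

How it is judged:
By the outcome, as a careful person would: the job done as asked, in the order asked, and still so for the second after the job is handed in, with the robot touching nothing.
It also fails if it takes over 64 s, if anything falls off the work surface, if the arm or the gripper's body presses on something with over 40 N, if the wrist force passes 120 N, or if a joint passes its speed limit or range.

### The arm

A 6-joint arm with a two-finger parallel gripper is mounted at the origin on the work surface. World frame = base frame: x ahead of the robot, y to its left, z up, the work surface at z = 0. Lengths are in mm, angles in rad, forces in N, time in s.
With the tool pointing down it reaches from about 300 to 775 mm from the base axis. Payload 14.6 kg.
Tool frame: the origin (TCP) lies at the very end of the fingers, on their centre line; the grasp point (between the pads) lies 19 mm behind it; z points along the fingers, y is the line along which they close (so a half turn about z gives the same grasp; the last joint's range is limited). The gripper opens to 94 mm and grips with 3 to 60 N. Pads are 16 mm wide; open, the fingers measure 119 mm over their backs; the gripper's body (75 mm by 177 mm) begins 78 mm behind the grasp point.
Start: joints at [-1.216, 0.3, 1.521, -0, 1.321, -0.067], TCP at [225.164, -501.787, 182.746] pointing down, gripper open.
Joint ranges: [-3.03, 3.03], [-0.79, 2.21], [0.23, 2.52], [-1.04, 4.18], [0, 3.07], [-2.55, 2.55]. Speed limits (rad/s): [2.22, 2.22, 2.57, 3.14, 3.14, 3.14].

### API

Orientations are given as [roll, pitch, yaw] about the fixed x, y, z axes, in that order (R = Rz(yaw) Ry(pitch) Rx(roll)).
In Python, from cell import manip, eyes, ticket gives the robot as it stands. The module is installed in compiled form; this text tells all that it offers.
- The arm moves only by the tool arm_command, never from a script. Its argument "plan" is a list of rows, each a list of 5 numbers: the opening, from -1 (shut) to 1 (fully open), then the shift along the tool's x, y, z in m, then the turn about the tool's z in rad. In form: [[jaw, dx, dy, dz, roll], ...]. A call has 1 to 20 rows; each row shifts and turns the commanded pose from where the row before left it, along the tool's axes as they then stand; what a row does not reach is not made up. A row lasts 1/8 s, in which the tool goes at most 62.5 mm and 10.7 degrees, less where a joint would pass 70% of its speed; a pose out of reach is approached as far as the arm can. A call is refused whole if a number of a shift passes 0.0625 or a number of a turn 0.188, either way. A call with a gripper value outside its range is refused whole. The fingers move at their own pace and stop on an object; "newtons" is the grip in N (left out, the last holds). Time passes only in rows, so rows that do not move let the fingers close. It gives the time, the measured TCP pose, the force, the opening and the grip force at its end, in the units of the state.
- manip.read_state(): the state, without advancing time (a new reading comes with each control period).
- eyes.camera(name): name is "scene" or "top" or "wrist"; returns a dict with "img" (384x512x3 uint8, blue, green, red), "z_map" (384x512 float32, mm along the optical axis (not along the pixel's ray), 0 where there is no reading), "fx", "fy", "cx", "cy" (pixels), "eye" and "orientation" of the camera in the world. Camera axes: x right, y down, z forward; pixel columns grow to the right and rows downward; lengths in mm; the calibration is good to about 2 mm. A picture is of the moment at which its call begins.
- ticket.sign_off(): hands the job in; it is judged then, once.
The state is a dict: "clock": time; "joints": joint angles; "qd": joint speeds; "effort": joint torques, N m; "eef_pos": TCP position; "eef_rot": TCP orientation; "wrist_force": force on the tool from outside, world axes, zero at the start; "moment": the same for the moment, N m; "finger_gap": finger opening in mm; "finger_force": force on a finger pad.
Only numpy, scipy, OpenCV 4.12 (cv2) and the standard library are available. Lean on these libraries where they do the work, as an engineer would, in place of code of your own. Each camera call takes 0.05 s, during which the arm holds its last target. There are 200 camera calls.

## Working session

There is one attempt and no reset: what is moved stays moved. The work goes in short steps, Python scripts to look and compute and a tool call to move; the robot and the scene stay as the last step left them, time stands still between calls to the robot, and variables do not carry over. Pictures are saved under pics/ and viewed, at most 10 in all, crops included, and the job is handed in when it is done.

Besides the shell and the picture viewer there is one more tool, called after "Call:" as name(argument=value, ...) on one line, values as JSON. arm_command: Moves the arm, as the interface text tells. Its arguments: {"type":"object","properties":{"plan":{"type":"array"},"newtons":{"type":"number"}},"required":["plan"]}

```bash
mkdir -p pics
cat > h.py <<'E'
import numpy as np, cv2
from cell import manip, eyes, ticket
from scipy.spatial.transform import Rotation as R
def rot(o):
    o=np.array(o,float)
    return o if o.shape==(3,3) else R.from_euler('xyz',o).as_matrix() if o.size==3 else R.from_quat(o).as_matrix()
def cloud(c):
    v,u=np.mgrid[:384,:512]; z=c["z_map"]
    p=np.stack([(u-c["cx"])/c["fx"]*z,(v-c["cy"])/c["fy"]*z,z],-1)
    return p@rot(c["orientation"]).T+np.array(c["eye"])
E
python3 - <<'E'
from h import *
a=[]
for n in("scene","top"):
    c=eyes.camera(n); cv2.imwrite(f"pics/{n}0.png",c["img"]); print(n,c["eye"],c["orientation"],c["fx"],c["cx"],c["cy"])
    np.save(n+"0.npy",cloud(c))
print(manip.read_state())
E
```

```text
scene [1121.93207107  154.84899891  668.12337949] [-2.33490388  0.02013792  1.84645861] 452.66162211512847 255.97091052149815 188.9177060611249
top [447.58813305  -8.64140131 770.25097032] [-2.97390709  0.0249341  -1.54943475] 383.27269048910796 255.96484687742017 196.99995900547916
{'clock': 0.1, 'joints': array([-1.21557309e+00,  3.00417499e-01,  1.52151320e+00, -2.83754127e-05,
        1.32071393e+00, -6.65918134e-02]), 'qd': array([-0.00017735, -0.00029725, -0.00178461,  0.00056645, -0.00128149,
        0.00111979]), 'effort': array([ 1.46300295e-04, -5.32647407e+01, -3.53288949e+01,  7.08285207e-02,
        2.34139472e-02, -9.25436461e-05]), 'eef_pos': array([ 225.08216942, -501.54762439,  182.24446364]), 'eef_rot': array([-3.14054118e+00, -4.25765592e-05,  4.21822064e-01]), 'wrist_force': array([-0.12481053,  0.6942311 , -1.37026087]), 'moment': array([ 0.03156421, -0.02468412,  0.00886641]), 'finger_force': 0.0, 'finger_gap': 93.90368041851909}
```

View pics/scene0.png

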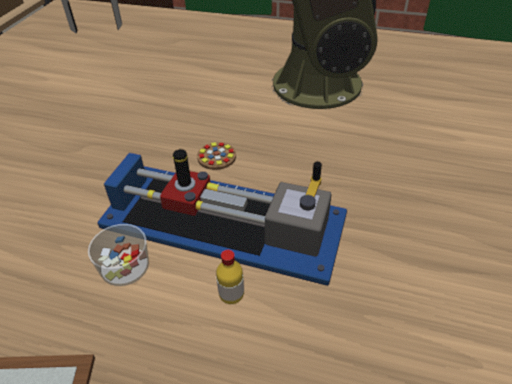

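View pics/top0.png

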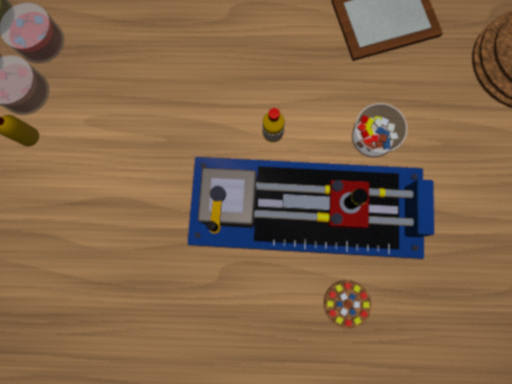

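The scene view shows the cutter with the red carriage at about (185,190) and the housing at (300,215). In the top view the post is near (355,198), the housing near (228,195) and the peg near (212,227). The bottle (273,125), tub (380,130) and coaster (347,304) are all off the plate.

Run:
```python
from h import *
for n in("scene","top"):
    P=np.load(n+"0.npy"); im=cv2.imread(f"pics/{n}0.png"); hsv=cv2.cvtColor(im,cv2.COLOR_BGR2HSV)
    x,y,z=P[...,0],P[...,1],P[...,2]
    blue=cv2.inRange(hsv,(100,120,40),(125,255,255))>0
    m=blue&(z>12)&(z<28)
    q=P[m]; r=cv2.minAreaRect(q[:,:2].astype(np.float32)); print(n,"plate",m.sum(),r,q[:,2].mean())
    c=np.array(r[0]); 
    B=P[blue&(z>80)&(z<100)]; print("block",B.mean(0),len(B))
    D=B.mean(0)[:2]-c; 
    pts=cv2.boxPoints(r); e=pts[1]-pts[0]; f=pts[2]-pts[1]; l=e if np.linalg.norm(e)>np.linalg.norm(f) else f
    l=l/np.linalg.norm(l); l=-l*np.sign(l@D); ex=np.array([l[1],-l[0]]); print("yaxis",l,np.degrees(np.arctan2(l[1],l[0])))
    loc=np.stack([(P[...,:2]-c)@ex,(P[...,:2]-c)@l],-1)
    def rep(nm,k): print(nm,k.sum(),np.round(loc[k].mean(0),1) if k.sum() else 0, np.round(P[k].mean(0),1), np.round(loc[k].min(0)),np.round(loc[k].max(0)))
    inn=(abs(loc[...,0])<90)&(abs(loc[...,1])<230)
    rep("posttop",inn&(z>154)&(z<168))
    rep("post",inn&(z>100)&(z<170)&(loc[...,1]<60))
    red=cv2.inRange(hsv,(0,130,60),(8,255,255))>0
    rep("redtop",inn&red&(z>74)&(z<90))
    rep("housing",inn&(z>88)&(z<100)&(loc[...,1]>60))
    rep("peg",(abs(loc[...,0])<130)&(z>125)&(z<155)&(loc[...,1]>80))
    rep("pegtop",(abs(loc[...,0])<130)&(z>139)&(z<155)&(loc[...,1]>80))
    yel=cv2.inRange(hsv,(20,130,60),(32,255,255))>0
    rep("arm",inn&yel&(z>100)&(z<116)&(loc[...,1]>80))
    for nm,a,b in(("bottle",100,120),("tub",52,66)):
        k=(z>a)&(z<b)&~inn&(np.hypot(loc[...,0],loc[...,1])<260); rep(nm,k)
```

```text
scene plate 4286 ((520.7542724609375, -92.21682739257812), (343.0735778808594, 476.7482604980469), 8.607705116271973) 19.346278281703665
block [ 559.55584818 -285.95772817   88.31550208] 564
yaxis [-0.14966835  0.98873627] 98.60770736641841
posttop 128 [ 29.7 -70.4] [ 560.6 -157.4  158.6] [ 16. -83.] [ 40. -59.]
post 447 [ 33.8 -68.7] [ 564.4 -155.1  136.3] [ 16. -84.] [ 41. -58.]
redtop 598 [ 41.9 -70.5] [ 572.7 -155.6   80.8] [ -11. -109.] [ 74. -30.]
housing 1245 [ 57.3 145. ] [555.7  59.8  95. ] [14. 93.] [ 90. 203.]
peg 107 [ 16.  173.9] [510.6  82.1 137. ] [  5. 166.] [ 22. 181.]
pegtop 51 [ 14.2 173.9] [508.8  81.9 142.9] [  5. 168.] [ 22. 180.]
arm 157 [ 35.  170.9] [529.7  82.  107.4] [  9. 159.] [ 62. 183.]
bottle 162 [206.8  43.9] [718.6 -17.9 108.4] [194.  33.] [215.  54.]
tub 849 [152.6 -16.5] [674.1 -85.7  58.2] [  90. -208.] [227. 193.]
top plate 5266 ((517.2244262695312, -92.8531494140625), (347.49810791015625, 478.9351806640625), 10.262810707092285) 20.25801958090419
block [ 550.97886819 -275.96189028   89.74940867] 948
yaxis [-0.17816344  0.98400086] 100.26280404743795
posttop 205 [ 26.8 -69.5] [ 556.  -156.5  159.6] [ 15. -83.] [ 40. -58.]
post 324 [ 25.5 -66.6] [ 554.2 -153.8  148.3] [ 15. -83.] [ 40. -57.]
redtop 887 [ 23.  -71.8] [ 552.7 -159.4   81.8] [ -19. -112.] [ 73. -29.]
housing 1623 [ 56.2 142.3] [547.1  57.1  95.2] [12. 93.] [ 90. 205.]
peg 86 [ 19.3 174.2] [505.2  82.  141.9] [ 13. 167.] [ 28. 183.]
pegtop 75 [ 19.9 174.7] [505.7  82.6 143.7] [ 13. 167.] [ 28. 183.]
arm 216 [ 42.2 167.7] [528.9  79.7 107.8] [ 10. 156.] [ 67. 180.]
bottle 129 [199.7  46.8] [705.4 -11.2 109. ] [90. 29.] [219. 166.]
tub 303 [ 156.5 -107.6] [ 690.4 -170.9   58.7] [  92. -211.] [211.  86.]
```

```bash
cat > loc.py <<'E'
from h import *
def clean(m):
    n,l,s,_=cv2.connectedComponentsWithStats(m.astype(np.uint8)); return l==1+s[1:,4].argmax()
def analyse(n,P,im):
    hsv=cv2.cvtColor(im,cv2.COLOR_BGR2HSV); z=P[...,2]
    blue=cv2.inRange(hsv,(100,120,40),(125,255,255))>0
    B=P[clean(blue&(z>82)&(z<96))]; rb=cv2.minAreaRect(B[:,:2].astype(np.float32))
    H=P[clean((z>90)&(z<99)&(np.hypot(P[...,0]-500,P[...,1]-55)<90))]; rh=cv2.minAreaRect(H[:,:2].astype(np.float32))
    m=clean(blue&(z>15)&(z<26)); q=P[m]; rp=cv2.minAreaRect(q[:,:2].astype(np.float32))
    print(n,"block",rb,"\n housing",rh,"\n plate",rp)
    for nm,k in(("post",(z>155)&(z<166)&(abs(P[...,0]-530)<80)&(P[...,1]<60)&(P[...,1]>-220)),("peg",(z>139)&(z<150)&(np.hypot(P[...,0]-510,P[...,1]-85)<60))):
        Q=P[clean(k)]; print("",nm,len(Q),cv2.minEnclosingCircle(Q[:,:2].astype(np.float32)),Q.mean(0).round(1),Q.min(0).round(1),Q.max(0).round(1))
E
python3 - <<'E'
from loc import *
for n in("scene","top"): analyse(n,np.load(n+"0.npy"),cv2.imread(f"pics/{n}0.png"))
E
```

```text
scene block ((555.2054443359375, -288.6298522949219), (27.1557559967041, 96.71229553222656), 87.06892395019531) 
 housing ((553.22509765625, 63.40795135498047), (99.79297637939453, 73.0799789428711), 88.3064956665039) 
 plate ((565.5765991210938, -47.27520751953125), (380.06915283203125, 177.34861755371094), 87.95782470703125)
 post 117 ((559.476318359375, -159.26258850097656), 13.882270812988281) [ 559.9 -157.4  159. ] [ 546.4 -170.7  155.5] [ 571.1 -145.5  162.2]
 peg 51 ((508.0237121582031, 81.85972595214844), 8.503582000732422) [508.8  81.9 142.9] [499.6  75.2 139.3] [516.5  88.4 145.1]
top block ((551.4337768554688, -289.09283447265625), (29.355466842651367, 98.87828063964844), 88.25879669189453) 
 housing ((552.87646484375, 64.68230438232422), (99.58491516113281, 74.76000213623047), 87.82213592529297) 
 plate ((558.5015869140625, -86.09364318847656), (455.57342529296875, 176.38645935058594), 87.84109497070312)
 post 196 ((556.5950317382812, -157.3804931640625), 12.84096908569336) [ 556.4 -156.7  159.8] [ 544.2 -170.2  155.2] [ 568.6 -144.6  162.6]
 peg 75 ((506.0008544921875, 82.88299560546875), 7.88234281539917) [505.7  82.6 143.7] [498.8  75.5 139.8] [513.8  90.5 146.4]
```

Call:
arm_command(plan=[[1, 0, 0, 0, 0.153], [1, 0, 0, 0, 0.153], [1, 0, 0, 0, 0.153], [1, 0.0267, -0.0296, 0, 0], [1, 0.0267, -0.0296, 0, 0], [1, 0.0267, -0.0296, 0, 0], [1, 0.0267, -0.0296, 0, 0], [1, 0.0267, -0.0296, 0, 0], [1, 0.0267, -0.0296, 0, 0], [1, 0.0267, -0.0296, 0, 0], [1, 0.0267, -0.0296, 0, 0], [1, 0.0267, -0.0296, 0, 0], [1, 0.0267, -0.0296, 0, 0], [1, 0.0267, -0.0296, 0, 0], [1, 0.0267, -0.0296, 0, 0], [1, 0, 0, 0, 0], [1, 0, 0, 0, 0]], newtons=30)

```text
clock: 2.22
eef_pos: [558.1, -159.0, 182.4]
eef_rot: [-3.142, 0.001, -0.037]
wrist_force: [-1.5, 0.0, 0.3]
finger_gap: 94.1
finger_force: 0.0
```

Run:
```python
from loc import *
c=eyes.camera("wrist"); cv2.imwrite("pics/w1.png",c["img"]); P=cloud(c); s=manip.read_state(); print(s["eef_pos"],s["eef_rot"],s["wrist_force"])
k=(P[...,2]>150)&(P[...,2]<168)&(np.hypot(P[...,0]-558,P[...,1]+158)<40); print(k.sum(), cv2.minEnclosingCircle(P[k][:,:2].astype(np.float32)) if k.any() else 0)
```

```text
[ 558.00240215 -159.34467236  182.59100241] [-3.14158548e+00  4.75891877e-04 -3.78001565e-02] [-0.05086956  0.13852653  0.50767825]
840 ((556.37890625, -158.59991455078125), 13.03468132019043)
```

View pics/w1.png

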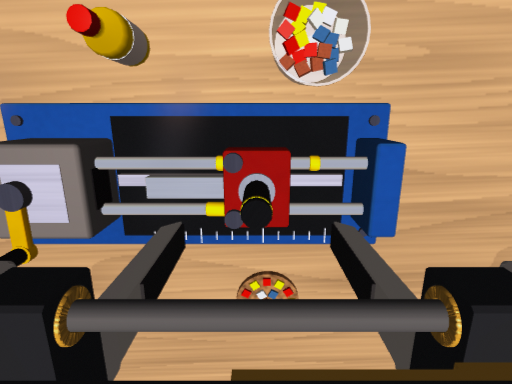

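The post sits at (257,205), centred between the open fingers, so I'll descend and grip with the jaw closing along the rail.

Call:
arm_command(plan=[[1, -0.001, -0.001, 0.024, 0], [1, 0, 0, 0.024, 0], [1, 0, 0, 0.024, 0], [1, 0, 0, 0, 0], [-1, 0, 0, 0, 0], [-1, 0, 0, 0, 0], [-1, 0, 0, 0, 0], [-1, 0, 0, 0, 0], [-1, 0, 0, 0, 0], [-1, 0, 0, 0, 0], [-1, 0, 0, 0, 0], [-1, 0, 0, 0, 0]], newtons=30)

```text
clock: 3.78
eef_pos: [557.6, -157.5, 110.7]
eef_rot: [-3.141, 0.0, -0.037]
wrist_force: [-0.0, 1.5, 0.1]
finger_gap: 25.5
finger_force: 30.0
```

Call:
arm_command(plan=[[-1, 0, -0.0015, 0, 0], [-1, 0, -0.0015, 0, 0], [-1, 0, -0.0015, 0, 0], [-1, 0, -0.0015, 0, 0], [-1, 0, -0.0015, 0, 0], [-1, 0, -0.0015, 0, 0]])

```text
clock: 4.53
eef_pos: [557.9, -149.7, 110.7]
eef_rot: [3.14, -0.0, -0.038]
wrist_force: [0.3, -8.0, -1.3]
finger_gap: 25.7
finger_force: 30.0
```

Call:
arm_command(plan=[[-1, 0, -0.002, 0, 0], [-1, 0, -0.002, 0, 0], [-1, 0, -0.002, 0, 0], [-1, 0, -0.002, 0, 0], [-1, 0, -0.002, 0, 0], [-1, 0, -0.002, 0, 0], [-1, 0, -0.002, 0, 0], [-1, 0, -0.002, 0, 0], [-1, 0, -0.002, 0, 0], [-1, 0, -0.002, 0, 0], [-1, 0, -0.002, 0, 0], [-1, 0, -0.002, 0, 0], [-1, 0, -0.002, 0, 0], [-1, 0, -0.002, 0, 0], [-1, 0, -0.002, 0, 0], [-1, 0, -0.002, 0, 0]])

```text
clock: 6.52
eef_pos: [559.1, -116.6, 110.7]
eef_rot: [3.142, 0.0, -0.037]
wrist_force: [-0.3, -1.2, -1.1]
finger_gap: 24.7
finger_force: 30.0
```

Call:
arm_command(plan=[[-1, 0, -0.0025, 0, 0], [-1, 0, -0.0025, 0, 0], [-1, 0, -0.0025, 0, 0], [-1, 0, -0.0025, 0, 0], [-1, 0, -0.0025, 0, 0], [-1, 0, -0.0025, 0, 0], [-1, 0, -0.0025, 0, 0], [-1, 0, -0.0025, 0, 0], [-1, 0, -0.0025, 0, 0], [-1, 0, -0.0025, 0, 0], [-1, 0, -0.0025, 0, 0], [-1, 0, -0.0025, 0, 0], [-1, 0, -0.0025, 0, 0], [-1, 0, -0.0025, 0, 0], [-1, 0, -0.0025, 0, 0], [-1, 0, -0.0025, 0, 0], [-1, 0, 0, 0, 0]])

```text
clock: 8.65
eef_pos: [560.6, -76.3, 110.7]
eef_rot: [-3.141, 0.0, -0.037]
wrist_force: [0.1, 1.4, -1.8]
finger_gap: 25.5
finger_force: 30.0
```

Call:
arm_command(plan=[[-1, 0, -0.0015, 0, 0], [-1, 0, -0.0015, 0, 0], [-1, 0, -0.0015, 0, 0], [-1, 0, -0.0015, 0, 0], [-1, 0, -0.001, 0, 0]], newtons=15)

```text
clock: 9.28
eef_pos: [560.8, -69.7, 110.7]
eef_rot: [3.142, 0.0, -0.037]
wrist_force: [-0.9, -1.7, -3.2]
finger_gap: 25.6
finger_force: 15.0
```

Call:
arm_command(plan=[[-1, 0, -0.001, 0, 0], [-1, 0, -0.001, 0, 0]])

```text
clock: 9.52
eef_pos: [560.9, -67.7, 110.7]
eef_rot: [-3.142, 0.0, -0.037]
wrist_force: [-0.2, -2.3, -2.9]
finger_gap: 25.6
finger_force: 15.0
```

Call:
arm_command(plan=[[-1, 0, -0.001, 0, 0], [-1, 0, -0.001, 0, 0]])

```text
clock: 9.78
eef_pos: [561.0, -65.7, 110.7]
eef_rot: [-3.142, 0.0, -0.037]
wrist_force: [-0.2, -1.9, -3.4]
finger_gap: 25.6
finger_force: 15.0
```

Call:
arm_command(plan=[[-1, 0, -0.001, 0, 0], [-1, 0, -0.001, 0, 0]])

```text
clock: 10.02
eef_pos: [561.0, -63.7, 110.7]
eef_rot: [3.142, 0.0, -0.037]
wrist_force: [-1.3, -1.2, -3.9]
finger_gap: 25.7
finger_force: 15.0
```

Call:
arm_command(plan=[[-1, 0, -0.001, 0, 0], [-1, 0, -0.001, 0, 0]])

```text
clock: 10.28
eef_pos: [561.2, -61.7, 110.7]
eef_rot: [-3.142, 0.0, -0.037]
wrist_force: [0.0, -1.6, -3.6]
finger_gap: 25.6
finger_force: 15.0
```

Call:
arm_command(plan=[[-1, 0, -0.001, 0, 0], [-1, 0, -0.001, 0, 0]])

```text
clock: 10.52
eef_pos: [561.2, -59.7, 110.7]
eef_rot: [-3.142, 0.0, -0.037]
wrist_force: [-0.7, -1.2, -3.7]
finger_gap: 25.6
finger_force: 15.0
```

Call:
arm_command(plan=[[-1, 0, -0.001, 0, 0], [-1, 0, -0.001, 0, 0]])

```text
clock: 10.78
eef_pos: [561.3, -57.7, 110.7]
eef_rot: [-3.142, 0.0, -0.037]
wrist_force: [-1.6, -1.8, -3.4]
finger_gap: 25.8
finger_force: 15.0
```

Call:
arm_command(plan=[[-1, 0, -0.001, 0, 0], [-1, 0, -0.001, 0, 0]])

```text
clock: 11.02
eef_pos: [561.4, -55.7, 110.7]
eef_rot: [3.142, 0.0, -0.037]
wrist_force: [-1.6, -1.7, -3.7]
finger_gap: 25.4
finger_force: 15.0
```

Call:
arm_command(plan=[[-1, 0, -0.001, 0, 0], [-1, 0, -0.001, 0, 0]])

```text
clock: 11.28
eef_pos: [561.5, -53.7, 110.7]
eef_rot: [3.142, 0.0, -0.037]
wrist_force: [-1.7, -2.2, -2.8]
finger_gap: 25.6
finger_force: 15.0
```

Call:
arm_command(plan=[[-1, 0, -0.001, 0, 0], [-1, 0, -0.001, 0, 0]])

```text
clock: 11.52
eef_pos: [561.5, -53.0, 110.7]
eef_rot: [3.139, 0.0, -0.037]
wrist_force: [-1.2, -16.1, -5.6]
finger_gap: 25.2
finger_force: 15.0
```

Call:
arm_command(plan=[[-1, 0, 0.0005, 0, 0], [-1, 0, 0.0002, 0, 0]])

```text
clock: 11.78
eef_pos: [561.5, -53.1, 110.7]
eef_rot: [3.141, 0.0, -0.037]
wrist_force: [-0.9, -6.1, -4.3]
finger_gap: 25.9
finger_force: 15.0
```

Call:
arm_command(plan=[[-1, 0, 0.0003, 0, 0], [0.3, 0, 0, 0, 0], [0.3, 0, 0, 0, 0], [0.3, 0, 0, 0, 0], [0.3, 0, 0, 0, 0], [0.3, 0, 0, -0.02, 0], [0.3, 0, 0, -0.03, 0], [0.3, 0, 0, -0.03, 0], [0.3, 0, 0, 0, 0]])

```text
clock: 12.9
eef_pos: [562.4, -52.8, 192.8]
eef_rot: [3.141, -0.004, -0.037]
wrist_force: [0.5, 0.6, -0.8]
finger_gap: 60.8
finger_force: 0.0
```

Run:
```python
from loc import *
s=manip.read_state(); print(s["eef_pos"],s["wrist_force"],s["finger_gap"],s["joints"])
for n in("scene","wrist"):
    c=eyes.camera(n); cv2.imwrite(f"pics/{n}2.png",c["img"]); P=cloud(c)
    z=P[...,2]
    for nm,k in(("post",(z>155)&(z<166)&(np.hypot(P[...,0]-561,P[...,1]+53)<30)),("peg",(z>139)&(z<150)&(np.hypot(P[...,0]-510,P[...,1]-85)<40))):
        Q=P[k]; print(n,nm,len(Q),cv2.minEnclosingCircle(Q[:,:2].astype(np.float32)) if len(Q) else 0)
```

```text
[562.37028932 -52.82776945 192.8386464 ] [ 0.47695903  0.61009536 -0.75162412] 60.826913540410985 [-1.58563300e-01  3.22988915e-01  1.46715675e+00  1.15510866e-04
  1.34757114e+00  1.44931704e+00]
scene post 135 ((562.9234619140625, -54.365142822265625), 14.005667686462402)
scene peg 52 ((507.2007751464844, 82.7539291381836), 8.446261405944824)
wrist post 718 ((560.307373046875, -53.730506896972656), 12.662057876586914)
wrist peg 120 ((506.99371337890625, 81.3704605102539), 7.749594688415527)
```

View pics/scene2.png

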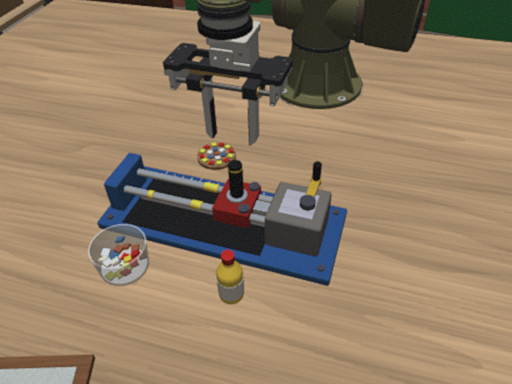

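The carriage is seated with its post near (561.5,-53.5), at pixel (236,180). The lever peg is untouched at (507,82), pixel (317,170), and the bystanders haven't moved. Next I'll give the wrist a half turn to gain roll range and move over the peg.

Call:
arm_command(plan=[[0.3, 0, 0, 0, -0.185], [0.3, 0, 0, 0, -0.185], [0.3, 0, 0, 0, -0.185], [0.3, 0, 0, 0, -0.185], [0.3, 0, 0, 0, -0.185], [0.3, 0, 0, 0, -0.185], [0.3, 0, 0, 0, -0.185], [0.3, 0, 0, 0, -0.185], [0.3, 0, 0, 0, -0.185], [0.3, 0, 0, 0, -0.185], [0.3, 0, 0, 0, -0.185], [0.3, 0, 0, 0, -0.185], [0.3, 0, 0, 0, -0.185], [0.3, 0, 0, 0, -0.185], [0.3, 0, 0, 0, -0.185], [0.3, 0, 0, 0, -0.185], [0.3, 0, 0, 0, -0.185], [0.3, 0, 0, 0, 0]])

```text
clock: 15.25
eef_pos: [561.1, -52.7, 189.5]
eef_rot: [3.141, -0.002, 3.107]
wrist_force: [-0.2, -0.3, 0.2]
finger_gap: 60.9
finger_force: 0.0
```

Call:
arm_command(plan=[[0.1, 0.0151, 0.0332, 0, 0], [0.1, 0.0151, 0.0332, 0, 0], [0.1, 0.0151, 0.0332, 0, 0], [0.1, 0.0151, 0.0332, 0, 0], [0.1, 0, 0, 0, 0], [0.1, 0, 0, 0, 0]])

```text
clock: 16.0
eef_pos: [505.7, 81.6, 190.4]
eef_rot: [-3.141, -0.0, 3.105]
wrist_force: [0.2, -0.6, -0.4]
finger_gap: 51.5
finger_force: 0.0
```

Call:
arm_command(plan=[[0.1, -0.001, 0.0005, 0.025, 0], [0.1, 0, 0, 0.025, 0], [0.1, 0, 0, 0.025, 0], [0.1, 0, 0, 0, 0], [-1, 0, 0, 0, 0], [-1, 0, 0, 0, 0], [-1, 0, 0, 0, 0], [-1, 0, 0, 0, 0], [-1, 0, 0, 0, 0], [-1, 0, 0, 0, 0]], newtons=12)

```text
clock: 17.25
eef_pos: [506.8, 82.5, 116.0]
eef_rot: [3.142, 0.0, 3.108]
wrist_force: [-1.6, 0.4, 3.7]
finger_gap: 15.0
finger_force: 12.0
```

Call:
arm_command(plan=[[-1, -0.00017, 0.0045, 0, 0.075], [-1, -0.00017, 0.0045, 0, 0.075], [-1, -0.00017, 0.0045, 0, 0.075], [-1, -0.00017, 0.0045, 0, 0.075], [-1, -0.00017, 0.0045, 0, 0.075], [-1, -0.00017, 0.0045, 0, 0.075], [-1, -0.00017, 0.0045, 0, 0.075], [-1, -0.00017, 0.0045, 0, 0.075]])

```text
clock: 18.25
eef_pos: [519.1, 115.3, 116.0]
eef_rot: [3.142, 0.002, 2.505]
wrist_force: [4.0, -6.6, 0.7]
finger_gap: 15.2
finger_force: 12.0
```

Call:
arm_command(plan=[[-1, -0.0006, 0.0045, 0, 0.075], [-1, -0.0004, 0.0045, 0, 0.075], [-1, -0.0003, 0.0045, 0, 0.075], [-1, -0.00017, 0.0045, 0, 0.075], [-1, -0.00017, 0.0045, 0, 0.075], [-1, -0.00017, 0.0045, 0, 0.075], [-1, -0.00017, 0.0045, 0, 0.075]])

```text
clock: 19.12
eef_pos: [543.7, 133.7, 115.9]
eef_rot: [-3.141, 0.002, 1.98]
wrist_force: [1.1, -8.8, 2.7]
finger_gap: 15.4
finger_force: 12.0
```

Call:
arm_command(plan=[[-1, -0.0008, 0.0045, 0, 0.075], [-1, -0.0005, 0.0045, 0, 0.075], [-1, -0.0003, 0.0036, 0, 0.06]])

```text
clock: 19.5
eef_pos: [555.8, 136.9, 115.9]
eef_rot: [-3.141, 0.001, 1.77]
wrist_force: [-1.7, -5.3, 4.7]
finger_gap: 15.1
finger_force: 12.0
```

Call:
arm_command(plan=[[-1, -0.0003, 0.0018, 0, 0.03], [-1, -0.0002, 0.0018, 0, 0.03], [-1, -0.0001, 0.0012, 0, 0.02]])

```text
clock: 19.88
eef_pos: [560.5, 137.5, 115.9]
eef_rot: [-3.141, 0.001, 1.692]
wrist_force: [-2.0, -4.9, 5.1]
finger_gap: 14.9
finger_force: 12.0
```

Call:
arm_command(plan=[[-1, 0, 0.001, 0, 0.016], [-1, 0, 0.001, 0, 0.016]])

```text
clock: 20.12
eef_pos: [562.4, 137.6, 115.9]
eef_rot: [-3.141, 0.001, 1.66]
wrist_force: [-1.5, -5.8, 5.8]
finger_gap: 15.4
finger_force: 12.0
```

Call:
arm_command(plan=[[-1, 0, 0.0008, 0, 0.012], [-1, 0, 0.0007, 0, 0.012]])

```text
clock: 20.38
eef_pos: [563.5, 137.7, 115.8]
eef_rot: [-3.14, 0.001, 1.636]
wrist_force: [-8.4, -6.4, 7.6]
finger_gap: 15.0
finger_force: 12.0
```

Call:
arm_command(plan=[[-1, 0, 0.0004, 0, 0], [-1, 0, 0, 0, 0]])

```text
clock: 20.62
eef_pos: [563.5, 137.7, 115.8]
eef_rot: [-3.139, 0.001, 1.637]
wrist_force: [-8.3, -6.5, 7.9]
finger_gap: 15.1
finger_force: 12.0
```

Call:
arm_command(plan=[[-0.2, 0, 0, 0, 0], [-0.2, 0, 0, 0, 0], [-0.2, 0, 0, 0, 0], [-0.2, 0, 0, 0, 0], [-0.2, 0, 0, -0.02, 0], [-0.2, 0, 0, -0.03, 0], [-0.2, 0, 0, -0.03, 0], [-0.2, 0.06, 0, -0.01, 0], [-0.2, 0.06, 0, 0, 0], [-0.2, 0, 0, 0, 0], [-0.2, 0, 0, 0, 0]])

```text
clock: 22.0
eef_pos: [556.4, 257.7, 205.5]
eef_rot: [-3.141, 0.0, 1.637]
wrist_force: [-1.0, -0.3, -0.4]
finger_gap: 37.5
finger_force: 0.0
```

Run:
```python
from loc import *
s=manip.read_state(); print(s["eef_pos"],s["wrist_force"],s["finger_gap"])
for n in("scene","top"):
    c=eyes.camera(n); cv2.imwrite(f"pics/{n}3.png",c["img"]); P=cloud(c); z=P[...,2]
    for nm,k in(("post",(z>155)&(z<166)&(np.hypot(P[...,0]-561,P[...,1]+53)<30)),("peg",(z>139)&(z<150)&(np.hypot(P[...,0]-564,P[...,1]-138)<30))):
        Q=P[k]; print(n,nm,len(Q),cv2.minEnclosingCircle(Q[:,:2].astype(np.float32)) if len(Q) else 0)
```

```text
[556.4310514  257.68983622 205.49993405] [-0.95986987 -0.29630171 -0.41249942] 37.4678492445577
scene post 129 ((562.6563110351562, -53.40381622314453), 12.983603477478027)
scene peg 64 ((565.3009643554688, 138.3104705810547), 8.199886322021484)
top post 191 ((561.0325927734375, -52.60139083862305), 12.865630149841309)
top peg 72 ((563.4056396484375, 138.7266845703125), 7.893652439117432)
```

View pics/scene3.png

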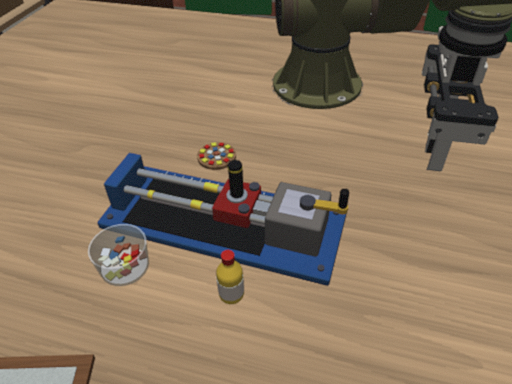

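View pics/top3.png

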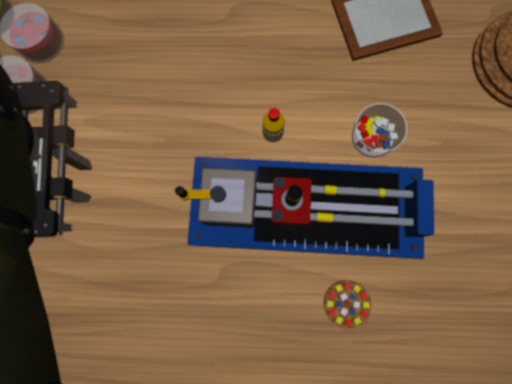

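The carriage post at (294,196) is still home. The lever arm points along +y with its peg at (181,192), which matches the 1.5 rad stop. The bottle, tub and coaster are where they started.

```bash
python3 -c "
from cell import ticket; print(ticket.sign_off())"
```

```text
the job is handed in; nothing more can be done
None
```

The job is handed in at about 22 s: the carriage broke free and is home against the hidden stop (peak wrist reading about 16 N, including 2 N of sliding friction), the park lever is at its stop, and the bottle, tub and coaster look unmoved.

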